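# Clear a plaque and press its fresh inlay

### The job

The round inlay of the wooden plaque has just been glued in: pick up the small hand press by its wooden handle and with its rubber foot sweep all three stone chips off the plaque onto the cart top (no fingers on the chips). Then set the press down upright on the round inlay, foot centred on it with its long side running across the plaque (parallel to the plaque's short sides), and push lightly, until the sprung foot is about half way in. Finish like that, still gripping the press and holding it there; never bear down hard on the plaque, and leave the other things on the cart where they are.

Things in the scene. Friction and masses are not known exactly. Their poses are not given: they have to be found in the camera images.
- plaque: wooden plaque lying flat, fixed to the cart top, 130 mm (its x) by 220 mm (its y, the long way) by 20 mm thick; origin at the centre of its underside, so its top is at z = 20 mm. Three brass inlays of different shape, flush with the top, lie in a row along its y, about 60 mm apart
- inlay_round: the round brass inlay, 28 mm across, flush in the plaque's top: the spot to press. Origin at its centre, at the level of the plaque's top. It can be in any of the three places of the row; the others are a 26 mm square and a 40 x 14 mm oblong
- press: hand press, upright on the cart top at the start, 125 mm tall, 0.2 kg. Origin: centre of the foot's underside with the foot fully out; z up the handle. Wooden handle 40 (x) by 30 mm (y), z = 54 to 125 mm; dark steel collar 56 x 30 mm, z = 38 to 54 mm; black rubber foot 80 mm (x, its long side) by 30 mm (y), z = 0 to 18 mm, sliding on two pins towards the collar
- press_grip (a point): a good place to grip the handle: on its axis, 95 mm above the press's origin; grip across the 30 mm width (the press's y) or the 40 mm width
- press_foot (a joint): how far the sprung foot is pushed in, in m: 0 fully out, 0.012 at its stop. The spring takes 3 N to start moving and 0.5 N more for each mm (6 N half way, 9 N at the stop)
- press_face (a point): centre of the foot's underside, moves with the foot
- chip1: loose grey stone chip, about 25 mm across at the foot, 9 mm tall, 11 g; lies on the plaque at the start; origin at the centre of its underside
- chip2: loose grey stone chip, about 25 mm across at the foot, 9 mm tall, 11 g; lies on the plaque at the start; origin at the centre of its underside
- chip3: loose grey stone chip, about 25 mm across at the foot, 9 mm tall, 11 g; lies on the plaque at the start; origin at the centre of its underside
- register: yellow toy cash register, 170 x 200 x 167 mm; a bystander, origin at the centre of its underside
- camera: black plastic toy camera, 115 mm wide, 82 mm tall; a bystander, origin at the centre of its underside
- pebble: grey stone pebble, 62 mm across, 30 mm tall; a bystander, origin at the centre of its underside
- clarinet: wooden toy clarinet lying down, 330 mm long, 48 mm tall at the bell; a bystander, origin at the centre of its underside
- bottle: aluminium drinking bottle, 66 mm across, 190 mm tall; a bystander, origin at the centre of its underside
- mug: white mug, 80 mm across, 90 mm tall; a bystander, origin at the centre of its underside
Not all that is in view belongs to the job. What is shaped like the press but purple or red is not meant.

How it is judged (in metres and radians):
On the way:
1. with the press in the fingers, all three chips are off the plaque (contact force between the fingers and press above 1 N and (height (world z) of chip1 below 0.016 m or x of chip1 in the frame of plaque below -0.078 m or x of chip1 in the frame of plaque above 0.078 m or y of chip1 in the frame of plaque below -0.123 m or y of chip1 in the frame of plaque above 0.123 m) and (height (world z) of chip2 below 0.016 m or x of chip2 in the frame of plaque below -0.078 m or x of chip2 in the frame of plaque above 0.078 m or y of chip2 in the frame of plaque below -0.123 m or y of chip2 in the frame of plaque above 0.123 m) and (height (world z) of chip3 below 0.016 m or x of chip3 in the frame of plaque below -0.078 m or x of chip3 in the frame of plaque above 0.078 m or y of chip3 in the frame of plaque below -0.123 m or y of chip3 in the frame of plaque above 0.123 m)), for 0.2 s.
At the end, for the whole second after the job is handed in: Press gripped and still; foot centred within 8 mm on the round inlay, upright within 0.10 rad, its long side within 0.16 rad of the plaque's short sides, foot in by 2.5 to 9.5 mm, bearing on the plaque with 2.5 to 11 N; all three chips off the plaque (all of step 1 and horizontal distance between press_face and inlay_round below 0.008 m and angle between press's own z axis and vertical below 0.1 rad and angle between the x axis of press and the x axis of plaque, either way round below 0.16 rad and value of joint press_foot between 0.0025 and 0.0095 m and contact force between press and plaque between 2.5 and 11 N and linear speed of press below 0.01 m/s); the arm keeps its last pose, push and grip.
It fails at once if the fingers or the arm touch a chip (contact force between any of the fingers, the arm and chip1 above 0.2 N or contact force between any of the fingers, the arm and chip2 above 0.2 N or contact force between any of the fingers, the arm and chip3 above 0.2 N).
It fails at once if the press is borne down hard on the plaque (over 18 N) (contact force between press and plaque above 18 N).
It fails at once if the robot itself pushes on the plaque (contact force between any of the fingers, the arm and plaque above 5 N).
It fails at once if a chip falls off the cart (height (world z) of any of chip1, chip2, chip3 below -0.05 m).
It fails at once if a bystander is moved more than 25 mm (distance of any of register, camera, pebble, clarinet, bottle, mug from where it was at the start of the episode above 0.025 m).
It also fails if it takes over 51 s, if anything falls off the work surface, if the arm or the gripper's body presses on something with over 40 N, if the wrist force passes 120 N, or if a joint passes its speed limit or range.

### The arm

A 6-joint arm with a two-finger parallel gripper is mounted at the origin on the work surface. World frame = base frame: x ahead of the robot, y to its left, z up, the work surface at z = 0. Lengths are in mm, angles in rad, forces in N, time in s.
With the tool pointing down it reaches from about 275 to 775 mm from the base axis. Payload 14.6 kg.
Tool frame: the origin (TCP) lies midway between the tips of the shut fingers; the grasp point (between the pads) lies 19 mm behind it; z points along the fingers, y is the line along which they close (so a half turn about z gives the same grasp; the last joint's range is limited). The gripper opens to 85 mm and grips with 20 to 120 N. Pads are 22 mm wide; open, the fingers measure 114 mm over their backs; the gripper's body (76 mm by 85 mm) begins 54 mm behind the grasp point. The pads swing forward as they close: fully open they stand 13 mm farther back than shut.
Start: joints at [-1.452, 0.263, -0.048, 1.259, 0, 1.415], TCP at [141.949, -505.449, 231.278] pointing down, gripper open.
Joint ranges: [-2.65, 2.65], [-0.89, 1.7], [-1.18, 1.37], [-2.13, 2.11], [-1.35, 1.29], [-3.14, 3.14]. Speed limits (rad/s): [1.89, 1.89, 2.57, 2.79, 3.14, 3.14].

### API

Orientations are given as a unit quaternion [x, y, z, w].
In Python, from cell import manip gives the robot as it stands.
- The arm moves only by the shell command python3 -m creep 'ROWS' [FORCE]. ROWS is a JSON object of lists of equal length, an entry for each row: "dp": the shift along the tool's x, y, z in m, a list of three; "twist": the turn, a rotation vector about the tool's x, y, z in rad, a list of three; "grip": the opening, from 0 (shut) to 1 (fully open). In form: {"dp": [[x, y, z], ...], "twist": [[ax, ay, az], ...], "grip": [grip, ...]}. A call has exactly 5 rows; each row shifts and turns the commanded pose from where the row before left it, along the tool's axes as they then stand; what a row does not reach is not made up. A row lasts 1/10 s, in which the tool goes at most 50 mm and 8.59 degrees, less where a joint would pass 70% of its speed; a pose out of reach is approached as far as the arm can. A call with a gripper value outside its range is refused whole. The fingers move at their own pace and stop on an object; FORCE is the grip in N (left out, the last holds). Time passes only in rows, so rows that do not move let the fingers close, or fill a call up. It gives the time, the measured TCP pose, the force, the opening and the grip force at its end, in the units of the state.
- manip.get_obs(): the state, without advancing time (a new reading comes with each control period).
- manip.grab_frame(name): name is "scene" or "top" or "wrist"; returns (picture, depth): 400x640x3 uint8, red, green, blue; 400x640 float32, mm along the optical axis (not along the pixel's ray), 0 where there is no reading.
- manip.calibration(name): a dict with "mtx" (3x3 intrinsics, pixels), "cam_to_world" (4x4, takes a point from camera to world coordinates); the wrist camera has in their place "hand_eye" (4x4, takes a point from camera to tool coordinates, whose origin is the TCP and whose axes are the flange's). Camera axes: x right, y down, z forward; pixel columns grow to the right and rows downward; lengths in mm; the calibration is good to about 2 mm. A picture is of the moment at which its call begins: read the wrist's pose just before it. calibration takes no time and is no camera call.
- manip.close_job(): hands the job in; it is judged then, once.
The state is a dict: "clock": time; "qpos": joint angles; "dq": joint speeds; "joint_efforts": joint torques, N m; "position": TCP position; "orientation": TCP orientation; "wrist_force": force on the tool from outside, world axes, zero at the start; "torque": the same for the moment, N m; "finger_gap": finger opening in mm; "grasp_force": force on a finger pad.
Only numpy, scipy, OpenCV 4.12 (cv2) and the standard library are available. Lean on these libraries where they do the work, as an engineer would, in place of code of your own. Each camera call takes 0.05 s, during which the arm holds its last target. There are 200 camera calls.

## Working session

There is one attempt and no reset: what is moved stays moved. The work goes in short steps, Python scripts to look and compute and a shell command to move; the robot and the scene stay as the last step left them, time stands still between calls to the robot, and variables do not carry over. Pictures are saved under pics/ and viewed, at most 10 in all, crops included, and the job is handed in when it is done.

```bash
mkdir -p pics; cat > h.py <<'E'
import numpy as np, cv2
from cell import manip
from scipy.spatial.transform import Rotation as R
def cam(name):
    o=manip.get_obs(); c=manip.calibration(name); im,d=manip.grab_frame(name)
    if name=='wrist':
        T=np.eye(4);T[:3,:3]=R.from_quat(o['orientation']).as_matrix();T[:3,3]=o['position']
        T=T@np.array(c['hand_eye'])
    else: T=np.array(c['cam_to_world'])
    return im,d,np.array(c['mtx']),T
def ray(uv,K,T,z):
    uv=np.atleast_2d(uv).astype(float)
    r=np.c_[uv,np.ones(len(uv))]@np.linalg.inv(K).T@T[:3,:3].T
    s=(z-T[2,3])/r[:,2]
    return T[:3,3]+r*s[:,None]
def cloud(d,K,T):
    v,u=np.mgrid[:d.shape[0],:d.shape[1]]
    p=np.stack([(u-K[0,2])/K[0,0]*d,(v-K[1,2])/K[1,1]*d,d],-1)
    return p@T[:3,:3].T+T[:3,3]
def save(n,im): cv2.imwrite('pics/'+n,cv2.cvtColor(im,cv2.COLOR_RGB2BGR))
E
python3 - <<'E'
from h import *
for n in ['scene','top']:
    im,d,K,T=cam(n); save(n+'0.png',im); np.savez(n+'0.npz',im=im,d=d,K=K,T=T); print(n,T[:3,3],T[:3,2])
o=manip.get_obs(); print({k:np.round(v,3) for k,v in o.items()})
E
```

```text
scene [ 928.51146538 -410.52913546  960.36915418] [-0.3644641   0.39624842 -0.84270583]
top [ 368.17852671   19.12810922 1101.00938358] [ 0.18688608 -0.01023879 -0.98232823]
{'clock': np.float64(0.1), 'qpos': array([-1.452,  0.263, -0.049,  1.259,  0.   ,  1.416]), 'dq': array([ 0.001, -0.002,  0.003,  0.001, -0.001, -0.   ]), 'joint_efforts': array([ 4.0000e-03, -6.3857e+01,  3.8506e+01,  1.0000e-02, -0.0000e+00,
       -0.0000e+00]), 'position': array([ 141.933, -505.212,  230.883]), 'orientation': array([ 0.991,  0.136,  0.   , -0.   ]), 'wrist_force': array([-0.231, -0.201,  0.619]), 'torque': array([-0.04 ,  0.026, -0.014]), 'grasp_force': np.float64(0.0), 'finger_gap': np.float64(85.292)}
```

View pics/top0.png

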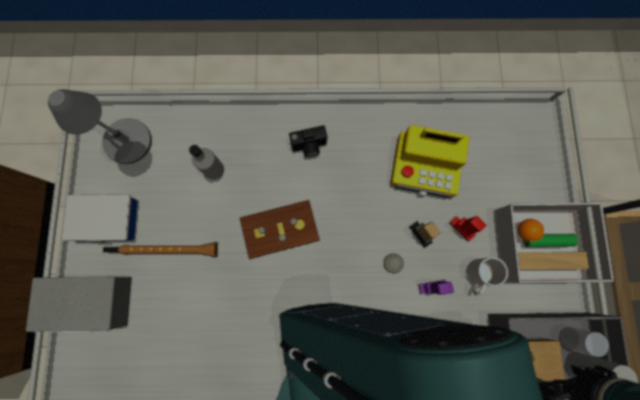

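View pics/scene0.png

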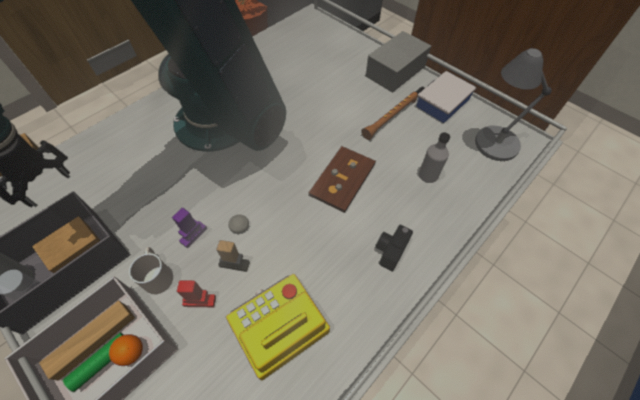

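Top view: plaque at (280,229). There are three press-shaped things: one with a wooden handle at (425,233), red at (467,227) and purple at (436,288). Only the wooden-handled one with the black foot fits, so I'll confirm it in a crop.

```bash
python3 - <<'E'
from h import *
a=np.load('top0.npz');b=np.load('scene0.npz')
def crop(im,u,v,w,h,s): return cv2.resize(im[v:v+h,u:u+w],None,fx=s,fy=s,interpolation=cv2.INTER_CUBIC)
c=[crop(a['im'],235,195,90,65,4.4),crop(a['im'],380,195,90,65,4.4),crop(b['im'],300,140,90,75,4.4),crop(b['im'],200,215,90,75,4.4)]
img=np.vstack([np.hstack(c[:2]),np.hstack(c[2:])])
img=np.clip(img.astype(float)*1.5,0,255).astype(np.uint8);print(img.shape)
save('crop0.png',img)
# plaque from depth / colour
P=cloud(a['d'],a['K'],a['T'])
hsv=cv2.cvtColor(a['im'],cv2.COLOR_RGB2HSV)
print('plaque px',hsv[215,265],'z',P[215,265],P[240,270]); print('table',P[250,340],hsv[250,340],'press',P[229,431],hsv[229,431],P[236,420],hsv[236,420])
E
```

```text
(616, 792, 3)
plaque px [ 11 177  75] z [546.8839983  177.42869701  18.99797613] [470.6506146  160.66854252  22.80719797]
table [440.32059574 -48.76172879  -0.64324359] [ 36  20 129] press [ 486.59218921 -290.83351631  122.47839618] [ 19 126 134] [ 475.3016453  -280.6034779    48.53750784] [30 51 15]
```

View pics/crop0.png

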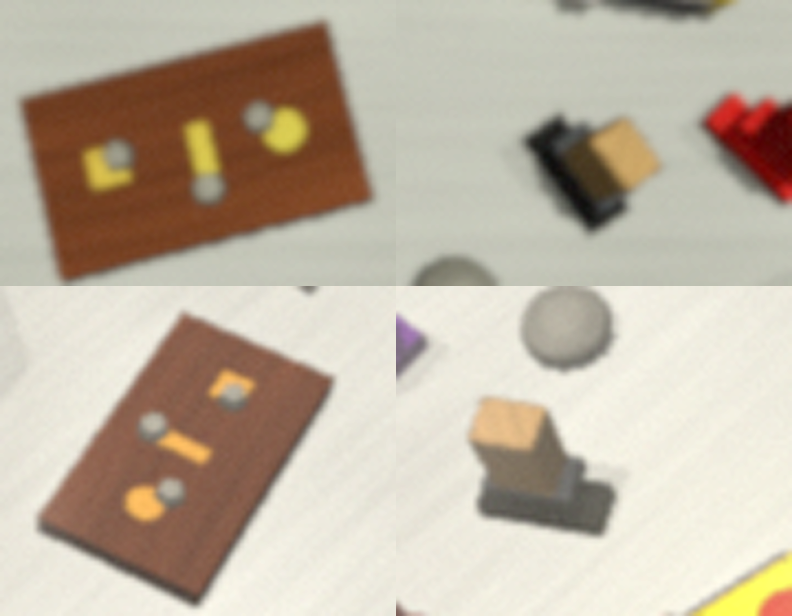

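The crop shows the wooden-handled press with its black foot, top pixel (431,229). The round inlay is at the right end of the plaque, about pixel (300,225), with a chip touching each inlay. Next I measure positions in both views.

```bash
cat > meas.py <<'E'
from h import *
def mask(im,lo,hi,box):
    hsv=cv2.cvtColor(im,cv2.COLOR_RGB2HSV); m=cv2.inRange(hsv,lo,hi); k=np.zeros_like(m); u,v,w,h=box; k[v:v+h,u:u+w]=m[v:v+h,u:u+w]; return k
def big(m):
    c,_=cv2.findContours(m,cv2.RETR_EXTERNAL,cv2.CHAIN_APPROX_NONE); return sorted(c,key=cv2.contourArea)[::-1]
def tri(p1,K1,T1,p2,K2,T2):
    P=[K@np.linalg.inv(T)[:3] for K,T in((K1,T1),(K2,T2))]
    X=cv2.triangulatePoints(P[0],P[1],np.array(p1,float).reshape(2,1),np.array(p2,float).reshape(2,1)); return (X[:3]/X[3]).ravel()
E
python3 - <<'E'
from meas import *
a=np.load('top0.npz');b=np.load('scene0.npz')
cs=[]
for n,s,box,hb in (('top',a,(230,190,100,75),(408,215,40,40)),('scene',b,(300,135,90,85),(210,235,45,45))):
    im,d,K,T=s['im'],s['d'],s['K'],s['T']
    hsv=cv2.cvtColor(im,cv2.COLOR_RGB2HSV)
    m=mask(im,(0,110,25),(20,255,130),box); m=cv2.morphologyEx(m,cv2.MORPH_CLOSE,np.ones((15,15)))
    c=big(m)[0]; p=ray(c[:,0],K,T,20.)
    r=cv2.minAreaRect(p[:,:2].astype(np.float32)); print(n,'plaque',r, cv2.contourArea(c))
    # brass
    for lo,hi in (((14,130,131),(40,255,255)),):
        for q in big(mask(im,lo,hi,box))[:4]:
            if cv2.contourArea(q)<8: continue
            M=cv2.moments(q); uv=[M['m10']/M['m00'],M['m01']/M['m00']]; print(' brass',np.round(uv,1),cv2.contourArea(q),ray(uv,K,T,20.)[0].round(1))
    # handle top by depth height
    P=cloud(d,K,T); k=np.zeros(d.shape,np.uint8); u,v,w,h=hb; k[v:v+h,u:u+w]=((P[v:v+h,u:u+w,2]>116)*255)
    k2=mask(im,(8,60,100),(30,255,255),hb)
    for nm,kk in (('depth',k),('col',k2)):
        cc=big(kk)
        if not cc: continue
        q=cc[0]; M=cv2.moments(q); uv=[M['m10']/M['m00'],M['m01']/M['m00']]
        rr=cv2.minAreaRect(ray(q[:,0],K,T,125.)[:,:2].astype(np.float32)); print(' handle',nm,np.round(uv,1),rr,'zmed',np.median(P[kk>0][:,2]))
    if n=='top': print('rows');
    ft=(P[...,2]>8)&(P[...,2]<30); kk=np.zeros(d.shape,np.uint8); u,v,w,h=hb; kk[v-10:v+h+15,u-10:u+w+15]=(ft[v-10:v+h+15,u-10:u+w+15])*255
    q=big(kk)[0]; print(' foot',cv2.minAreaRect(ray(q[:,0],K,T,18.)[:,:2].astype(np.float32)))
    # chips: gray on plaque
    g=mask(im,(0,0,20),(180,95,255),(box))
    inr=np.zeros_like(g); cv2.drawContours(inr,[c],-1,255,-1); inr=cv2.erode(inr,np.ones((5,5)))
    for q in big(g&inr)[:5]:
        if cv2.contourArea(q)<6: continue
        M=cv2.moments(q); uv=[M['m10']/M['m00'],M['m01']/M['m00']]; print(' chip',np.round(uv,1),cv2.contourArea(q),ray(uv,K,T,26.)[0].round(1))
E
```

```text
top plaque ((504.6263732910156, 134.4813232421875), (124.74378967285156, 212.44281005859375), 14.263943672180176) 2805.5
 brass [299.5 224.3] 30.5 [517.1  73.   20. ]
 brass [280.5 228.4] 21.5 [505.4 130.   20. ]
 brass [257.5 233.6] 15.0 [490.5 198.8  20. ]
 handle depth [431.3 229.3] ((485.1438903808594, -290.4662780761719), (39.58342742919922, 30.940597534179688), 33.87160873413086) zmed 124.32552818319539
 handle col [432.  229.3] ((485.67559814453125, -292.8560791015625), (39.525814056396484, 27.544509887695312), 34.10603332519531) zmed 124.39013272349871
rows
 foot ((485.21832275390625, -290.5766906738281), (80.04269409179688, 32.550941467285156), 33.067745208740234)
 chip [282.  237.6] 29.0 [477.1 124.7  26. ]
 chip [293.2 220.9] 28.5 [526.9  91.5  26. ]
 chip [261.5 229.5] 23.5 [501.8 185.9  26. ]
scene plaque ((508.0849914550781, 130.9491729736328), (121.70084381103516, 211.37130737304688), 14.31413459777832) 1832.5
 brass [332.2 189.1] 33.0 [516.9  70.7  20. ]
 brass [342.1 176.3] 25.5 [505.9 128.9  20. ]
 brass [351.4 161.3] 10.5 [487.  195.4  20. ]
 handle depth [224.8 246.4] ((487.79718017578125, -297.0576477050781), (41.15277099609375, 32.43323516845703), 33.81449508666992) zmed 124.99972083342107
 handle col [225.  246.3] ((487.4026794433594, -296.55694580078125), (37.91280746459961, 29.373628616333008), 33.969844818115234) zmed 125.11257848669788
 foot ((490.2984924316406, -300.8909606933594), (82.72476196289062, 32.11507034301758), 43.946266174316406)
 chip [334.1 171.5] 36.0 [477.5 121.6  26. ]
 chip [338.8 186.5] 33.5 [527.7  89.1  26. ]
 chip [352.6 165.3] 28.0 [503.6 181.8  26. ]
```

```bash
python3 - <<'E'
from h import *
a=np.load('top0.npz')
P=cloud(a['d'],a['K'],a['T']).reshape(-1,3)
t=np.radians(33.5);r=P[:,:2]-[486,-293]
lx=r@[np.cos(t),np.sin(t)]; ly=r@[-np.sin(t),np.cos(t)]
for z0,hx,hy in((50,25,75),(135,60,75),(50,60,75)):
    s=(abs(lx)<hx)&(abs(ly)<hy)&(P[:,2]>z0)&((abs(lx)>32)|(abs(ly)>25)); print(z0,s.sum(),np.c_[lx,ly,P[:,2]][s][:8].round())
c=manip.calibration('wrist');print(np.round(c['hand_eye'],3),c['mtx'])
E
python3 -m creep '{"dp":[[0.04,-0.01,0],[0.04,-0.01,0],[0.04,-0.01,0],[0.04,-0.01,0],[0.04,-0.01,0]],"twist":[[0,0,-0.06],[0,0,-0.06],[0,0,-0.06],[0,0,-0.06],[0,0,-0.07]],"grip":[1,1,1,1,1]}'
```

```text
50 0 []
135 0 []
50 0 []
[[ 1.00000e-03 -9.62000e-01 -2.73000e-01  6.98860e+01]
 [ 1.00000e+00  1.00000e-03  0.00000e+00 -3.87000e-01]
 [ 0.00000e+00 -2.73000e-01  9.62000e-01 -1.42709e+02]
 [ 0.00000e+00  0.00000e+00  0.00000e+00  1.00000e+00]] [[286.64114409   0.         326.76406757]
 [  0.         286.64114409 198.97285485]
 [  0.           0.           1.        ]]
clock: 0.6
position: [307.9, -381.8, 231.0]
orientation: [0.957, 0.289, -0.0, -0.0]
wrist_force: [0.9, -0.9, 0.7]
finger_gap: 85.3
grasp_force: 0.0
```

```bash
python3 -m creep '{"dp":[[0.04,0.005,0],[0.04,0.005,0],[0.04,0.005,0],[0.04,0.005,0],[0.037,0.005,0]],"twist":[[0,0,0],[0,0,0],[0,0,0],[0,0,0],[0,0,0]],"grip":[1,1,1,1,1]}'
python3 -m creep '{"dp":[[0,0,0],[0,0,0],[0,0,0],[0,0,0],[0,0,0]],"twist":[[0,0,0],[0,0,0],[0,0,0],[0,0,0],[0,0,0]],"grip":[1,1,1,1,1]}' | head -3
cat > press.py <<'E'
from meas import *
im,d,K,T=cam('wrist'); o=manip.get_obs(); save('w1.png',im)
P=cloud(d,K,T)
xy=P[...,:2]-np.array([486,-293])
near=(np.hypot(xy[...,0],xy[...,1])<60)&(d>0)
def rect(m,z):
    q=big(m.astype(np.uint8)*255)[0]; return cv2.minAreaRect(ray(q[:,0],K,T,z)[:,:2].astype(np.float32))
m=near&(P[...,2]>116)&(P[...,2]<135); print('ztop',np.median(P[m][:,2]),m.sum(),rect(m,float(np.median(P[m][:,2]))))
m=near&(P[...,2]>8)&(P[...,2]<30); print('foot',np.median(P[m][:,2]),rect(m,18.))
print(o['position'],R.from_quat(o['orientation']).as_matrix()[:,0])
E
python3 press.py
```

```text
clock: 1.1
position: [486.4, -294.0, 231.0]
orientation: [0.958, 0.288, -0.0, -0.0]
wrist_force: [0.1, -0.2, 0.6]
finger_gap: 85.4
grasp_force: 0.0
clock: 1.6
position: [484.4, -295.7, 231.4]
orientation: [0.958, 0.287, 0.0, 0.0]
ztop 124.72966484968802 1391 ((487.1033935546875, -292.9471435546875), (40.01633071899414, 29.263362884521484), 33.42402648925781)
foot 17.813206183046987 ((513.1068725585938, -275.4955749511719), (14.573205947875977, 29.60323143005371), 33.42339324951172)
[ 484.48933059 -295.70650969  231.4447475 ] [8.34947939e-01 5.50328938e-01 6.38754117e-06]
```

View pics/w1.png

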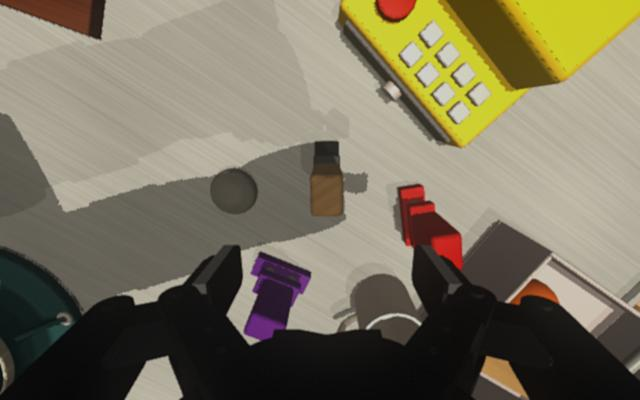

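The press lies at (487,-293), turned 33.4°, between the open fingers (pixel 326,180). The register, pebble and red press are clear of the fingers.

```bash
python3 -m creep '{"dp":[[0.0035,-0.001,0.01],[0,0,0.03],[0,0,0.03],[0,0,0.03],[0,0,0.03]],"twist":[[0,0,0],[0,0,0],[0,0,0],[0,0,0],[0,0,0]],"grip":[1,1,1,1,1]}'
python3 -m creep '{"dp":[[0,0,0.013],[0,0,0.012],[0,0,0],[0,0,0],[0,0,0]],"twist":[[0,0,0],[0,0,0],[0,0,0],[0,0,0],[0,0,0]],"grip":[1,1,1,0.6,0.4]}' 40
python3 -m creep '{"dp":[[0,0,0],[0,0,0],[0,0,0],[0,0,0],[0,0,0]],"twist":[[0,0,0],[0,0,0],[0,0,0],[0,0,0],[0,0,0]],"grip":[0.3,0.2,0.1,0,0]}' 40
python3 -m creep '{"dp":[[0,0,0],[0,0,0],[0,0,0],[0,0,0],[0,0,0]],"twist":[[0,0,0],[0,0,0],[0,0,0],[0,0,0],[0,0,0]],"grip":[0,0,0,0,0]}' 40
```

```text
clock: 2.15
position: [487.1, -292.1, 99.6]
orientation: [0.958, 0.288, -0.0, -0.0]
wrist_force: [0.6, 0.4, -0.2]
finger_gap: 84.8
grasp_force: 0.0
clock: 2.65
position: [487.8, -292.8, 77.1]
orientation: [0.958, 0.288, 0.0, 0.001]
wrist_force: [0.4, 0.0, -0.9]
finger_gap: 59.3
grasp_force: 0.0
clock: 3.15
position: [487.6, -292.7, 76.5]
orientation: [0.958, 0.288, 0.0, 0.0]
wrist_force: [1.1, -1.3, 1.0]
finger_gap: 29.7
grasp_force: 45.6
clock: 3.65
position: [487.5, -292.6, 76.3]
orientation: [0.958, 0.288, 0.0, 0.0]
wrist_force: [1.9, -1.2, 1.7]
finger_gap: 29.7
grasp_force: 45.5
```

```bash
python3 -m creep '{"dp":[[0,0,-0.015],[0,0,-0.03],[0,0,-0.035],[0,0,-0.03],[0,0,-0.03]],"twist":[[0,0,0],[0,0,0.08],[0,0,0.085],[0,0,0.085],[0,0,0.083]],"grip":[0,0,0,0,0]}' 40
python3 -m creep '{"dp":[[0.008,-0.03,0],[0.009,-0.042,0],[0.01,-0.042,0],[0.01,-0.042,0],[0.01,-0.042,0]],"twist":[[0,0,0],[0,0,0],[0,0,0],[0,0,0],[0,0,0]],"grip":[0,0,0,0,0]}' 
python3 -m creep '{"dp":[[0.01,-0.042,0],[0.01,-0.042,0],[0.01,-0.042,0],[0.01,-0.042,0],[0.01,-0.042,0]],"twist":[[0,0,0],[0,0,0],[0,0,0],[0,0,0],[0,0,0]],"grip":[0,0,0,0,0]}' 
python3 -m creep '{"dp":[[0.01,-0.042,0],[0.006,-0.04,0],[0,-0.01,0],[0,0,0],[0,0,0]],"twist":[[0,0,0],[0,0,0],[0,0,0],[0,0,0],[0,0,0]],"grip":[0,0,0,0,0]}' 
cat > plq.py <<'E'
import sys
from meas import *
im,d,K,T=cam('wrist'); o=manip.get_obs(); save(sys.argv[1],im); np.savez('w2.npz',im=im,d=d,K=K,T=T)
P=cloud(d,K,T); m=((P[...,2]>13)&(P[...,2]<24)&(d>0)).astype(np.uint8)*255
hs=cv2.cvtColor(im,cv2.COLOR_RGB2HSV)
b=big(mask(im,(0,90,25),(22,255,170),(0,0,640,400)))[:2]
for q in b: print('brown',cv2.contourArea(q),cv2.boundingRect(q),cv2.minAreaRect(ray(q[:,0],K,T,20.)[:,:2].astype(np.float32)))
q=big(cv2.morphologyEx(m,cv2.MORPH_OPEN,np.ones((5,5))))[0]; print('depth',cv2.boundingRect(q),cv2.minAreaRect(ray(q[:,0],K,T,20.)[:,:2].astype(np.float32)),np.median(P[m>0][:,2]))
for q in big(mask(im,(18,120,60),(40,255,255),(0,0,640,400)))[:6]:
    if cv2.contourArea(q)<30: continue
    p=ray(q[:,0],K,T,20.)[:,:2]; print('brass',cv2.boundingRect(q),cv2.minEnclosingCircle(p.astype(np.float32)),p.mean(0))
print(o['position'],np.degrees(np.arctan2(*R.from_quat(o['orientation']).as_matrix()[[1,0],0])),o['wrist_force'],o['finger_gap'],o['grasp_force'])
E
python3 plq.py w2.png
```

```text
clock: 4.15
position: [486.7, -291.8, 217.0]
orientation: [0.992, 0.123, -0.001, -0.001]
wrist_force: [0.9, -1.1, -2.2]
finger_gap: 29.7
grasp_force: 45.1
clock: 4.65
position: [482.6, -87.1, 215.8]
orientation: [0.992, 0.125, -0.001, -0.0]
wrist_force: [0.7, 0.4, -1.9]
finger_gap: 29.6
grasp_force: 45.1
clock: 5.15
position: [478.9, 128.5, 215.8]
orientation: [0.992, 0.125, -0.001, -0.0]
wrist_force: [0.6, -0.9, -1.8]
finger_gap: 29.4
grasp_force: 45.1
clock: 5.65
position: [474.4, 211.7, 216.0]
orientation: [0.992, 0.13, -0.001, -0.003]
wrist_force: [-0.2, -0.0, -2.2]
finger_gap: 29.5
grasp_force: 45.1
brown 24956.0 (288, 112, 211, 223) ((418.92218017578125, 125.55587768554688), (302.7896728515625, 243.09483337402344), 13.972029685974121)
brown 5633.0 (0, 102, 241, 95) ((449.9681091308594, 453.6824951171875), (275.8768005371094, 48.19588088989258), 87.49190521240234)
depth (305, 111, 193, 110) ((507.05596923828125, 135.11000061035156), (129.15301513671875, 218.84393310546875), 14.214165687561035) 19.946131502446406
brass (395, 156, 14, 31) ((504.90606689453125, 129.08059692382812), 19.10017204284668) [505.50188705 129.22578057]
brass (438, 162, 23, 23) ((517.8905639648438, 73.07988739013672), 13.796570777893066) [517.44850198  72.49044624]
brass (336, 155, 14, 9) ((502.8681640625, 201.58465576171875), 7.981781482696533) [501.53138503 201.34926929]
brass (351, 170, 8, 8) ((487.9763488769531, 182.526611328125), 5.668937683105469) [488.19062404 182.11268826]
brass (6, 119, 8, 8) ((441.9854431152344, 581.6094360351562), 4.238396167755127) [441.94620935 581.56707024]
brass (33, 126, 8, 8) ((441.89654541015625, 551.6021728515625), 4.3190789222717285) [441.53096942 551.80563145]
[474.56387597 211.45246583 216.10646502] 14.887681732584658 [-0.22797063 -0.15774572 -1.46121452] 29.33075962342764 45.10433256626129
```

View pics/w2.png

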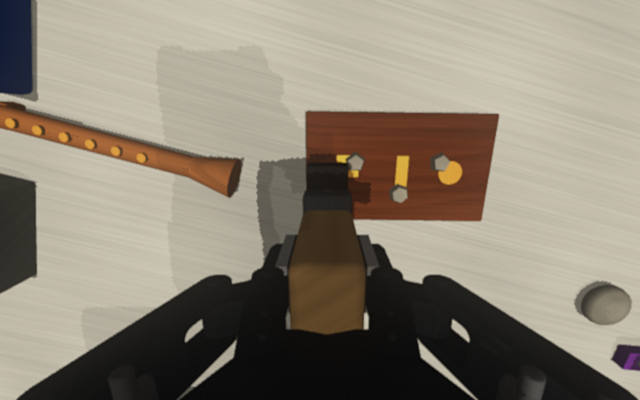

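```bash
python3 -m creep '{"dp":[[0,-0.010,0.02],[0,0,0.03],[0,0,0.03],[0,0,0.02],[0,0,0.01]],"twist":[[0,0,0],[0,0,0],[0,0,0],[0,0,0],[0,0,0]],"grip":[0,0,0,0,0]}' 
python3 -m creep '{"dp":[[0,0,0],[0,0,0],[0,0,0.003],[0,0,0.002],[0,0,0]],"twist":[[0,0,0],[0,0,0],[0,0,0],[0,0,0],[0,0,0]],"grip":[0,0,0,0,0]}'
```

```text
clock: 6.2
position: [472.6, 216.6, 104.8]
orientation: [0.991, 0.133, -0.002, -0.005]
wrist_force: [-0.2, -0.0, -2.2]
finger_gap: 29.9
grasp_force: 45.2
clock: 6.7
position: [473.3, 218.0, 101.5]
orientation: [0.991, 0.134, -0.001, -0.005]
wrist_force: [-0.4, -0.8, -1.7]
finger_gap: 29.7
grasp_force: 45.2
```

```bash
python3 -m creep '{"dp":[[0,0,0.0015],[0,0,0.0015],[0,0,0],[0,0,0],[0,0,0]],"twist":[[0,0,0.02],[0,0,0],[0,0,0],[0,0,0],[0,0,0]],"grip":[0,0,0,0,0]}'
python3 -m creep '{"dp":[[0,0.006,0],[0,0.01,0],[0,0.012,0],[0,0.012,0],[0,0.012,0]],"twist":[[0,0,0],[0,0,0],[0,0,0],[0,0,0],[0,0,0]],"grip":[0,0,0,0,0]}'
```

```text
clock: 7.2
position: [474.6, 212.9, 98.4]
orientation: [0.992, 0.128, -0.001, -0.007]
wrist_force: [0.5, -0.8, -1.6]
finger_gap: 29.4
grasp_force: 45.1
clock: 7.7
position: [488.2, 161.4, 97.7]
orientation: [0.992, 0.128, -0.001, -0.007]
wrist_force: [-0.2, 0.7, -0.7]
finger_gap: 29.4
grasp_force: 45.3
```

```bash
python3 -m creep '{"dp":[[0,0.012,-0.0005],[0,0.012,0],[0,0.012,0],[0,0.012,0],[0,0.012,0]],"twist":[[0,0,0],[0,0,0],[0,0,0],[0,0,0],[0,0,0]],"grip":[0,0,0,0,0]}'
python3 -m creep '{"dp":[[0,0.012,0],[0,0.012,0],[0,0.012,0],[0,0.012,0],[0,0.012,0]],"twist":[[0,0,0],[0,0,0],[0,0,0],[0,0,0],[0,0,0]],"grip":[0,0,0,0,0]}'
python3 -c "
from h import *
im,d,K,T=cam('wrist'); save('w3.png',im)"
```

```text
clock: 8.2
position: [503.4, 103.8, 97.4]
orientation: [0.992, 0.128, -0.001, -0.007]
wrist_force: [-0.9, 3.2, 1.9]
finger_gap: 29.4
grasp_force: 45.6
clock: 8.7
position: [518.5, 45.6, 96.5]
orientation: [0.992, 0.128, -0.001, -0.007]
wrist_force: [-0.8, 2.8, 1.4]
finger_gap: 29.5
grasp_force: 45.6
```

View pics/w3.png

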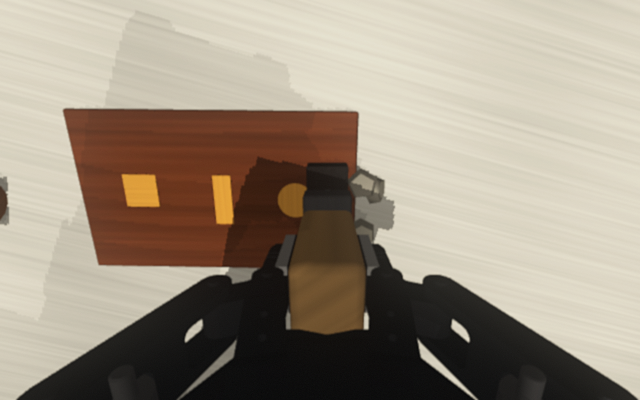

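The chips, at pixels (370,185) and (365,230), are at the plaque's end ahead of the foot. I'll finish the sweep.

```bash
python3 -m creep '{"dp":[[0,0.008,-0.001],[0,0.01,0],[0,0.01,0],[0,0.01,0],[0,0.01,0]],"twist":[[0,0,0],[0,0,0],[0,0,0],[0,0,0],[0,0,0]],"grip":[0,0,0,0,0]}'
python3 -m creep '{"dp":[[0,0,0],[0,0,-0.01],[0,-0.01,-0.03],[0,-0.04,-0.03],[0,-0.04,-0.03]],"twist":[[0,0,0],[0,0,0],[0,0,0],[0,0,0],[0,0,0]],"grip":[0,0,0,0,0]}'
python3 -m creep '{"dp":[[-0.01,-0.04,0],[-0.01,-0.045,0],[-0.01,-0.045,0],[0,-0.02,0],[0,0,0]],"twist":[[0,0,0],[0,0,0],[0,0,0],[0,0,0],[0,0,0]],"grip":[0,0,0,0,0]}'
python3 plq.py w4.png
```

```text
clock: 9.25
position: [530.7, -0.8, 96.7]
orientation: [0.992, 0.128, -0.001, -0.007]
wrist_force: [0.0, -0.8, -1.5]
finger_gap: 29.5
grasp_force: 45.2
clock: 9.75
position: [507.4, 86.8, 199.7]
orientation: [0.992, 0.128, -0.001, -0.007]
wrist_force: [1.1, 0.4, -1.7]
finger_gap: 29.3
grasp_force: 45.2
clock: 10.25
position: [442.7, 214.9, 200.8]
orientation: [0.991, 0.137, -0.001, -0.011]
wrist_force: [0.8, -0.0, -2.1]
finger_gap: 29.3
grasp_force: 45.1
brown 21914.5 (318, 82, 210, 123) ((506.46124267578125, 134.539306640625), (128.05874633789062, 218.4110870361328), 14.194770812988281)
brown 8258.0 (288, 210, 79, 125) ((322.2647399902344, 185.81494140625), (176.64077758789062, 100.16383361816406), 16.06237030029297)
depth (317, 81, 211, 124) ((506.8771057128906, 135.10708618164062), (129.1220703125, 218.8963165283203), 14.212319374084473) 19.97857242705919
brass (350, 130, 26, 25) ((494.2892761230469, 193.2332763671875), 18.161497116088867) [494.47318717 193.30388858]
brass (460, 139, 25, 25) ((518.110107421875, 72.98739624023438), 13.928851127624512) [518.30308551  72.99184734]
brass (412, 132, 17, 37) ((503.4104309082031, 128.3315887451172), 20.896039962768555) [503.87776417 128.89105854]
brass (0, 84, 9, 9) ((443.7287902832031, 582.5828857421875), 4.621597766876221) [443.6786052  582.59224888]
brass (29, 92, 8, 9) ((443.426025390625, 552.6217041015625), 4.470920562744141) [443.52818581 552.54201702]
brass (84, 109, 8, 8) ((442.6064758300781, 492.64813232421875), 4.419284343719482) [442.69581372 492.74109825]
[443.40299299 213.82839121 200.57720483] 15.572459597454282 [-0.95245162 -0.64477669 -2.16226105] 29.6646814894365 45.13737916946411
```

View pics/w4.png

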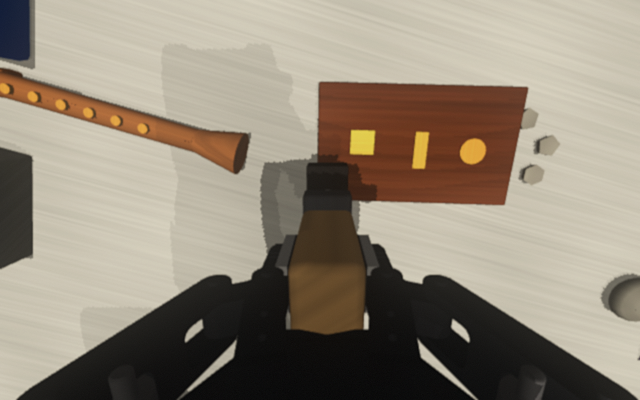

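All three chips are off, at pixels (530,118), (546,145) and (532,174), and the round inlay is fully visible at (472,151). I'll check chip heights and work out the next move.

```bash
cat > go.py <<'E'
from meas import *
o=manip.get_obs(); M=R.from_quat(o['orientation']).as_matrix()
t=np.radians(14.2); G=np.array([[np.cos(t),np.sin(t),0],[np.sin(t),-np.cos(t),0],[0,0,-1]]).T
print('pos',o['position'].round(1),'twist',R.from_matrix(M.T@G).as_rotvec().round(4),'dp in goal axes',(G.T@(np.array([518.2,73,96.3])-o['position'])).round(1),'F',np.round(o['wrist_force'],1))
E
python3 - <<'E'
from h import *
s=np.load('w2.npz');P=cloud(s['d'],s['K'],s['T'])
for u,v in((530,118),(546,145),(532,174)): print(P[v,u].round(1), P[v-6:v+7,u-6:u+7,2].max().round(1))
E
python3 go.py
```

```text
[569.4  21.7   9.2] 343.5
[547.6 -10.2   7.3] 343.5
[512.8  -8.8   9.5] 10.9
pos [443.4 213.8 200.6] twist [-0.0212  0.0001  0.024 ] dp in goal axes [ 38.  154.9 104.3] F [-1.  -0.6 -2.2]
```

```bash
python3 -m creep '{"dp":[[0,0,0],[0.009,0.035,0],[0.01,0.04,0],[0.01,0.04,0.01],[0.009,0.04,0.02]],"twist":[[-0.021,0,0.024],[0,0,0],[0,0,0],[0,0,0],[0,0,0]],"grip":[0,0,0,0,0]}'
python3 -m creep '{"dp":[[0,0,0.02],[0,0,0.02],[0,0,0.01],[0,0,0],[0,0,0]],"twist":[[0,0,0],[0,0,0],[0,0,0],[0,0,0],[0,0,0]],"grip":[0,0,0,0,0]}'
python3 go.py
```

```text
clock: 10.8
position: [524.2, 61.1, 169.7]
orientation: [0.992, 0.128, 0.0, -0.003]
wrist_force: [0.8, 0.9, -2.7]
finger_gap: 29.8
grasp_force: 45.2
clock: 11.3
position: [522.6, 64.5, 119.6]
orientation: [0.992, 0.129, -0.001, -0.003]
wrist_force: [-0.2, 0.6, -1.6]
finger_gap: 29.3
grasp_force: 45.1
pos [522.6  64.5 119.6] twist [-0.0071  0.0002  0.0114] dp in goal axes [-2.2 -9.4 23.3] F [-0.2  0.6 -1.6]
```

```bash
python3 -m creep '{"dp":[[-0.002,-0.0095,0.008],[0,0,0.007],[0,0,0],[0,0,0],[0,0,0]],"twist":[[-0.007,0,0.011],[0,0,0],[0,0,0],[0,0,0],[0,0,0]],"grip":[0,0,0,0,0]}' | head -3
python3 plq.py w5.png; python3 go.py
```

```text
clock: 11.8
position: [518.3, 73.4, 104.5]
orientation: [0.992, 0.124, -0.0, -0.0]
brown 42615.5 (105, 120, 284, 216) ((473.4466247558594, 125.58554077148438), (196.86630249023438, 218.00067138671875), 14.043112754821777)
brown 1884.0 (0, 190, 43, 55) ((441.916748046875, 320.03021240234375), (33.62567901611328, 56.454402923583984), 86.998291015625)
depth (105, 119, 285, 152) ((507.2869873046875, 134.3199920654297), (128.9286346435547, 218.66143798828125), 14.304988861083984) 20.013922320611243
brass (161, 183, 35, 30) ((493.83160400390625, 193.79293823242188), 17.164758682250977) [494.02600583 193.69799611]
[518.29222428  73.44002498 104.40906446] 14.262123821503048 [-0.18457964 -0.07145346 -1.46805868] 29.59041818478541 45.11966049671173
pos [518.3  73.4 104.4] twist [-0.0003  0.0001  0.0011] dp in goal axes [-0.2  0.4  8.1] F [-0.2 -0.1 -1.5]
```

View pics/w5.png

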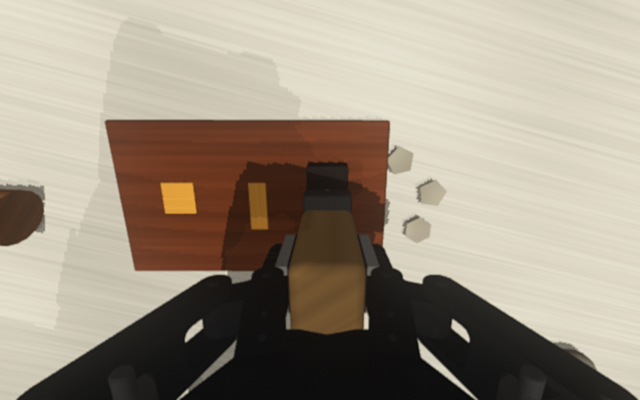

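The press stands over the inlay, which is now hidden under the foot at pixel (327,180), and the chips lie beyond the plaque edge. I'll press down slowly and watch the force.

```bash
python3 -m creep '{"dp":[[0,0,0.003],[0,0,0.003],[0,0,0.001],[0,0,0.001],[0,0,0.001]],"twist":[[0,0,0],[0,0,0],[0,0,0],[0,0,0],[0,0,0]],"grip":[0,0,0,0,0]}'
python3 -m creep '{"dp":[[0,0,0.001],[0,0,0.001],[0,0,0],[0,0,0],[0,0,0]],"twist":[[0,0,0],[0,0,0],[0,0,0],[0,0,0],[0,0,0]],"grip":[0,0,0,0,0]}'
```

```text
clock: 12.35
position: [517.9, 73.6, 95.1]
orientation: [0.992, 0.124, -0.0, -0.0]
wrist_force: [-1.0, -0.9, 3.0]
finger_gap: 29.7
grasp_force: 45.6
clock: 12.85
position: [518.0, 73.6, 93.1]
orientation: [0.992, 0.124, -0.0, -0.0]
wrist_force: [-1.5, -1.7, 3.2]
finger_gap: 29.4
grasp_force: 45.7
```

```bash
python3 -m creep '{"dp":[[0,0,0.001],[0,0,0.001],[0,0,0.0005],[0,0,0],[0,0,0]],"twist":[[0,0,0],[0,0,0],[0,0,0],[0,0,0],[0,0,0]],"grip":[0,0,0,0,0]}'
python3 -m creep '{"dp":[[0,0,0],[0,0,0],[0,0,0],[0,0,0],[0,0,0]],"twist":[[0,0,0],[0,0,0],[0,0,0],[0,0,0],[0,0,0]],"grip":[0,0,0,0,0]}'
python3 go.py; python3 press.py >/dev/null 2>&1
python3 - <<'E'
from h import *
im,d,K,T=cam('wrist'); a=cv2.imread('pics/w5.png'); 
b=cv2.cvtColor(im,cv2.COLOR_RGB2BGR); c=np.hstack([cv2.resize(x[140:260,270:400],None,fx=3,fy=3) for x in(a,b)]); cv2.imwrite('pics/cmp.png',np.clip(c*2.0,0,255).astype(np.uint8))
E
```

```text
clock: 13.35
position: [518.0, 73.6, 90.6]
orientation: [0.992, 0.124, -0.0, -0.0]
wrist_force: [-2.0, -0.9, 4.3]
finger_gap: 29.5
grasp_force: 45.8
clock: 13.85
position: [518.0, 73.6, 90.5]
orientation: [0.992, 0.124, -0.0, -0.0]
wrist_force: [-1.9, -1.8, 5.4]
finger_gap: 29.9
grasp_force: 45.9
pos [518.   73.6  90.5] twist [-0.0004  0.0006  0.0011] dp in goal axes [ 0.1  0.6 -5.8] F [-1.9 -1.8  5.4]
```

View pics/cmp.png

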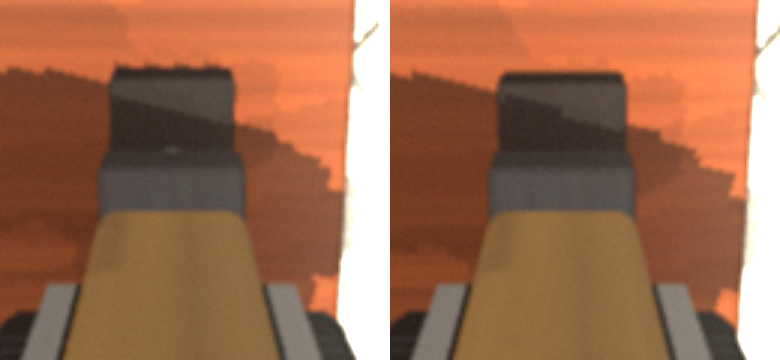

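The foot's far edge has moved in relative to the collar (row 68 to 76 in the crop) and the handle hasn't slipped. The push is about 7 N with the foot about 6 mm in, so I'm handing in.

```bash
python3 -c "
from cell import manip
print(manip.close_job())"
```

```text
the job is handed in; nothing more can be done
None
```

I handed the job in with all three chips swept off onto the cart top and the press gripped upright on the round inlay, its foot about 6 mm in at about 7 N by my readings; the hand-in returned no verdict.

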